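# Test the burnisher's emergency stop and re-arm it

### The job

Test the emergency stop of the edge burnisher: press the red mushroom button straight in until it latches down, then push it round clockwise (seen from above) by one of its lobes, without gripping the head, until it pops back out. Then press the blue reset button fully in once the stop is out, and let it go. Leave the green start button alone and do not lift, push or knock over any of the loose things on the bench.

Things in the scene. Friction and masses are not known exactly. Their poses are not given: they have to be found in the camera images.
- stop_top (a point): centre of the top of the red mushroom stop button, on its vertical axis; the x axis here points to lobe_a. Seen from above the head is a trefoil: a dome 38 mm across with three lobes reaching out to 31 mm from the axis, 120 degrees apart, hollows between them. The lobe tops are 5 mm, the head's underside 22 mm below this point
- stop_box: control box with a yellow lid that carries the stop button, 74 x 74 x 60 mm; the point is the centre of its underside, z up; its top is 38 mm below stop_top while the button is out, 30 mm while it is latched. Three such boxes stand in a row 115 mm apart on a bolted-down steel strip; which stands where differs
- stop_push (a joint): how far the stop button is pressed in (m): 0 out, 0.0105 hard against its stop. Pressed past 0.0083 it catches, and when let go it stays in by itself at about 0.008. Spring loaded: 4 N to start it, 7 to 12 N to get it past the catch
- stop_turn (a joint): how far the red head is turned clockwise seen from above (rad): 0 at rest, at most 0.7. A light spring turns it back (about 0.03 N m at 0, 0.1 N m at the end). When the button is latched and the head is turned past about 0.4 the latch lets go and the head jumps out; it cannot turn the other way
- stop_dome: the central dome of the red head; the point lies on the button's axis, 38 mm below the dome's top; x axis towards lobe_a, z up; it moves down and turns with the head
- lobe_a: first of the three round lobes of the red stop head, 18 mm across; the point is the centre of its flat underside, 22 mm from the button's axis; the lobe stands 17 mm above this point, all three are alike
- lobe_b: second of the three round lobes of the red stop head, 18 mm across; the point is the centre of its flat underside, 22 mm from the button's axis; the lobe stands 17 mm above this point, all three are alike; 120 degrees anticlockwise from lobe_a seen from above
- lobe_c: third of the three round lobes of the red stop head, 18 mm across; the point is the centre of its flat underside, 22 mm from the button's axis; the lobe stands 17 mm above this point, all three are alike; 120 degrees clockwise from lobe_a seen from above
- reset_top (a point): centre of the top of the blue reset button, 30 mm across, flat, facing up, in a 46 mm metal collar on a white-lidded box like the stop's; its top stands 10 mm above the collar and 22 mm above the box
- reset (a joint): how far the blue reset button is pressed (m): 0 out, 0.006 fully in; springs back; about 6 N fully in
- start_top (a point): centre of the top of the green start button, like the reset button but green, on a box of its own: not to be pressed
- start (a joint): how far the green start button is pressed (m): 0 out, 0.006 fully in
- spool_mid (a point): spool of tan waxed thread standing on end, 50 mm across, 60 mm high; loose, to be left alone; the point is its centre
- dye_bottle_mid (a point): small dark dye bottle with a black cap, 38 mm across, 85 mm high; loose, to be left alone; the point is its centre
- glue_jar_mid (a point): white glue jar with a red lid, 68 mm across, 75 mm high; loose, to be left alone; the point is its centre
- sanding_block_mid (a point): pale wooden sanding block with a cork sole, 100 x 42 x 34 mm; loose, to be left alone; the point is its centre
- harness_ring_mid (a point): brass harness ring lying flat, 50 mm across, 6 mm thick; loose, to be left alone; the point is its centre
- screwdriver_grip (a point): screwdriver lying on the bench, 180 mm long, about 30 mm high; the point is on its handle; loose, to be left alone
- rivet_tin_mid (a point): round flat metal tin of rivets, 82 mm across, 30 mm high; loose, to be left alone; the point is its centre

How it is judged:
On the way, in this order (a step that is already met when the one before it is completed fails the run):
1. the red stop button has latched: it stays in, at least 7 mm, head not turned, with nothing touching it (value of joint stop_push above 0.007 m and value of joint stop_turn below 0.15 rad and contact force between anything else and stop_dome below 0.5 N and contact force between anything else and lobe_a below 0.5 N and contact force between anything else and lobe_b below 0.5 N and contact force between anything else and lobe_c below 0.5 N), for 0.1 s.
2. twisted clockwise, the stop button has let go and stands out again (value of joint stop_push below 0.0015 m), for 0.1 s.
3. with the stop out, the blue reset button is pressed in at least 4.5 mm (value of joint reset above 0.0045 m and value of joint stop_push below 0.0015 m), for 0.05 s.
At the end, for the whole second after the job is handed in: The stop button is out (within 1.5 mm) with its head turned back (within 0.1 rad), the reset and start buttons are out (within 1 mm), and every loose thing is within 20 mm of where it started (value of joint stop_push below 0.0015 m and value of joint stop_turn below 0.1 rad and value of joint each of reset, start below 0.001 m and distance of each of spool_mid, dye_bottle_mid, glue_jar_mid, sanding_block_mid, harness_ring_mid, screwdriver_grip, rivet_tin_mid from where it was at the start of the episode below 0.02 m); the robot touches nothing.
It fails at once if the green start button is pressed (more than 2 mm) (value of joint start above 0.002 m).
It fails at once if the stop head is gripped: while it is turned, the fingers squeeze two of its parts (dome, lobes) at once, with more than 8 N on each (value of joint stop_turn above 0.1 rad and ((contact force between the fingers and stop_dome above 8 N and contact force between the fingers and lobe_a above 8 N) or (contact force between the fingers and stop_dome above 8 N and contact force between the fingers and lobe_b above 8 N) or (contact force between the fingers and stop_dome above 8 N and contact force between the fingers and lobe_c above 8 N) or (contact force between the fingers and lobe_a above 8 N and contact force between the fingers and lobe_b above 8 N) or (contact force between the fingers and lobe_a above 8 N and contact force between the fingers and lobe_c above 8 N) or (contact force between the fingers and lobe_b above 8 N and contact force between the fingers and lobe_c above 8 N))).
It fails at once if a loose thing on the bench is lifted, pushed or knocked over (moved more than 20 mm) (distance of any of spool_mid, dye_bottle_mid, glue_jar_mid, sanding_block_mid, harness_ring_mid, screwdriver_grip, rivet_tin_mid from where it was at the start of the episode above 0.02 m).
It also fails if it takes over 51 s, if anything falls off the work surface, if the arm or the gripper's body presses on something with over 40 N, if the wrist force passes 120 N, or if a joint passes its speed limit or range.

### The arm

A 6-joint arm with a two-finger parallel gripper is mounted at the origin on the work surface. World frame = base frame: x ahead of the robot, y to its left, z up, the work surface at z = 0. Lengths are in m, angles in rad, forces in N, time in s.
With the tool pointing down it reaches from about 0.325 to 0.925 m from the base axis. Payload 3.1 kg.
Tool frame: the origin (TCP) lies midway between the tips of the shut fingers; the grasp point (between the pads) lies 19 mm behind it; z points along the fingers, y is the direction in which the jaws open and shut (so a half turn about z gives the same grasp; the last joint's range is limited). The gripper opens to 85 mm and grips with 20 to 120 N. Pads are 22 mm wide; open, the fingers measure 114 mm over their backs; the gripper's body (76 mm by 85 mm) begins 54 mm behind the grasp point. The pads swing forward as they close: fully open they stand 13 mm farther back than shut.
Start: joints at [-1.383, 0.217, 1.613, -0, 1.311, -0.112], TCP at [0.185, -0.597, 0.195] pointing down, gripper open.
Joint ranges: [-2.75, 2.75], [-0.78, 2.1], [0.31, 2.55], [-1.13, 4.27], [0.13, 2.63], [-2.58, 2.58]. Speed limits (rad/s): [2.79, 2.79, 3.14, 3.14, 3.14, 3.14].

### API

Orientations are given as a 3x3 rotation matrix whose columns are the frame's x, y, z axes.
In Python, from cell import get_state, camera, camera_info, sign_off, masks_of, place_of gives the robot as it stands. The module is installed in compiled form; this text tells all that it offers.
- The arm moves only by the tool arm_command, never from a script. Its argument "steps" is text: rows parted by semicolons, each of 7 numbers parted by spaces: the shift along the tool's x, y, z in m, then the turn, a rotation vector about the tool's x, y, z in rad, then the opening, from 0 (shut) to 1 (fully open). In form: dx dy dz rx ry rz gripper; .... A call has 1 to 5 rows; each row is the pose to reach, as a shift and turn from the pose commanded when the call began, along the tool's axes at that moment; what a row does not reach only later rows make up. A row lasts 1/12 s, in which the tool goes at most 41.7 mm and 7.16 degrees, less where a joint would pass 70% of its speed; a pose out of reach is approached as far as the arm can. A call with a gripper value outside its range is refused whole. The fingers move at their own pace and stop on an object; "squeeze" is the grip in N (left out, the last holds). Time passes only in rows, so rows that repeat a pose let the fingers close. It gives the time, the measured TCP pose, the force and the opening at its end, in the units of the state.
- get_state(): the state, without advancing time (a new reading comes with each control period).
- camera(name): name is "scene" or "side" or "wrist"; returns the picture (400x640x3 uint8, red, green, blue); there is no depth.
- camera_info(name): a dict with "fx", "fy", "cx", "cy" (pixels), "D" ([k1, k2, p1, p2, k3] as OpenCV has them; the pictures are not rectified), "origin" and "orientation" of the camera in the world; the wrist camera has in their place "mount" (4x4, takes a point from camera to tool coordinates, whose origin is the TCP and whose axes are the flange's). Camera axes: x right, y down, z forward; pixel columns grow to the right and rows downward; lengths in m; the calibration is good to about 2 mm. A picture is of the moment at which its call begins: read the wrist's pose just before it. camera_info takes no time and is no camera call.
- sign_off(): hands the job in, once; it reports no verdict.
Trained networks look in the newest picture that a camera, given by its name, has taken for a name from the list of things; names that differ only in an ending like _2 or _b are one class to them, and where a whole thing is asked for, a point or a joint stands for the part that bears it (a point fixed in the world has none). Each returns a list of dicts, best first, with "score" (0 to 1); they miss things now and then, are a little off and sometimes report something else, mostly with a low value. They report only what shows in the picture. A call takes as long as a camera call.
- masks_of(camera, label): "region" (400x640 bool, what is visible of it).
- place_of(camera, label): "position" ([x, y, z] in m, in the coordinates of the camera as it stood for that picture, good to about 4 mm: a listed point, or the origin of a listed thing).
The state is a dict: "clock": time; "joint_positions": joint angles; "qvel": joint speeds; "tau": joint torques, N m; "ee_pos": TCP position; "tcp_rot": TCP orientation; "contact_force": force on the tool from outside, world axes, zero at the start; "moment": the same for the moment, N m; "finger_gap": opening from 0.0 (shut) to 1.0 (fully open).
Only numpy, scipy, OpenCV 4.12 (cv2) and the standard library are available. Lean on these libraries where they do the work, as an engineer would, in place of code of your own. Each camera call takes 0.05 s, during which the arm holds its last target. There are 200 camera calls.

## Working session

There is one attempt and no reset: what is moved stays moved. The work goes in short steps, Python scripts to look and compute and a tool call to move; the robot and the scene stay as the last step left them, time stands still between calls to the robot, and variables do not carry over. Pictures are saved under pics/ and viewed, about 8 in all and at most 12, crops included, and the job is handed in when it is done.

Besides the shell and the picture viewer there is one more tool, called after "Call:" by a JSON object that holds its "name" and its "arguments". arm_command: Moves the arm, as the interface text tells. Its arguments: {"type":"object","properties":{"steps":{"type":"string"},"squeeze":{"type":"number"}},"required":["steps"]}

```bash
mkdir -p pics
cat > h.py <<'E'
import numpy as np, cv2
from cell import *
def pose(name):
    i=camera_info(name)
    if 'origin' in i: return np.array(i['orientation']),np.array(i['origin'])
    s=get_state(); M=np.array(i['mount']); R=np.array(s['tcp_rot']); 
    return R@M[:3,:3], R@M[:3,3]+np.array(s['ee_pos'])
def ray_z(name,uv,z):
    i=camera_info(name);R,o=pose(name)
    K=np.array([[i['fx'],0,i['cx']],[0,i['fy'],i['cy']],[0,0,1]])
    p=cv2.undistortPoints(np.array([[uv]],float),K,np.array(i['D']))[0,0]
    d=R@np.array([p[0],p[1],1]); return o+d*(z-o[2])/d[2]
def snap(name,f=None):
    im=camera(name)
    if f: cv2.imwrite('pics/'+f,im[:,:,::-1])
    return im
def places(name,labels):
    R,o=pose(name)
    for l in labels:
        for r in place_of(name,l)[:3]: print(name,l,round(r['score'],2),np.round(R@np.array(r['position'])+o,4))
E
python3 - <<'E'
from h import *
s=get_state();print(s['clock'],s['ee_pos'],np.round(s['tcp_rot'],3),s['contact_force'])
a=snap('scene','s1.png')
places('scene',['stop_top','lobe_a','reset_top','start_top','stop_box'])
b=snap('side','d1.png')
places('side',['stop_top','lobe_a','reset_top','start_top'])
E
```

```text
0.0 [ 0.18441646 -0.59622906  0.1931661 ] [[ 0.955  0.295 -0.   ]
 [ 0.295 -0.955  0.002]
 [ 0.    -0.002 -1.   ]] [-0.16422535  0.95933495  0.21091872]
scene stop_top 0.73 [0.4823 0.3332 0.0011]
scene stop_top 0.65 [0.5216 0.0917 0.1061]
scene stop_top 0.44 [ 0.653  -0.2096  0.0101]
scene lobe_a 0.68 [ 0.5469 -0.0168  0.0906]
scene lobe_a 0.43 [0.6518 0.0458 0.015 ]
scene reset_top 0.41 [0.4955 0.2064 0.0852]
scene start_top 0.69 [ 0.5487 -0.0172  0.0905]
scene stop_box 0.72 [0.5219 0.0868 0.0033]
side stop_top 0.73 [0.5162 0.0909 0.1096]
side reset_top 0.5 [0.4941 0.2035 0.0889]
side start_top 0.43 [0.6114 0.2028 0.0376]
side start_top 0.27 [0.5239 0.0911 0.1068]
```

View pics/s1.png

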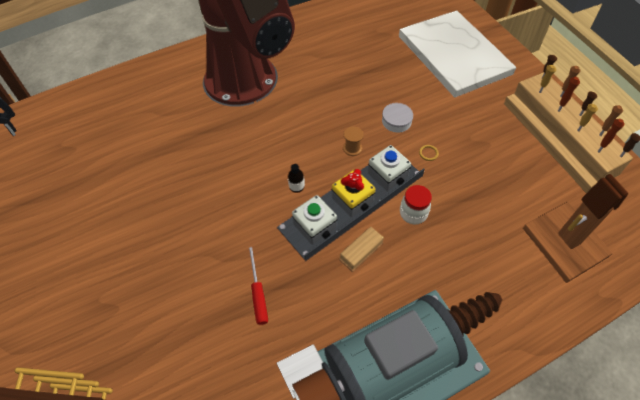

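View pics/d1.png

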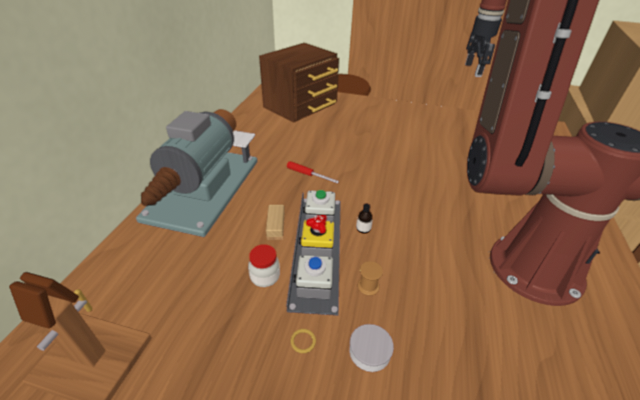

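The side view shows green at (320,196), red at (318,224) and blue at (315,265), which matches the reported stop (0.52,0.09), reset (0.495,0.205) and start (0.548,-0.017). Next I'll move toward the stop with the fingers shut.

Call:
{"name": "arm_command", "arguments": {"steps": "0.027 -0.029 -0.01 0 0 0 0; 0.054 -0.058 -0.02 0 0 0 0; 0.081 -0.087 -0.03 0 0 0 0; 0.108 -0.116 -0.04 0 0 0 0; 0.135 -0.145 -0.05 0 0 0 0"}}

```text
clock: 0.97
ee_pos: [0.2712, -0.4171, 0.2449]
tcp_rot: [[0.956, 0.294, 0.0], [0.294, -0.956, -0.0], [0.0, 0.0, -1.0]]
contact_force: [1.4, -0.8, 0.3]
finger_gap: 0.298
```

Call:
{"name": "arm_command", "arguments": {"steps": "0.027 -0.029 -0.01 0 0 0 0; 0.054 -0.058 -0.02 0 0 0 0; 0.081 -0.087 -0.02 0 0 0 0; 0.108 -0.116 -0.02 0 0 0 0; 0.135 -0.145 -0.02 0 0 0 0"}}

```text
clock: 1.38
ee_pos: [0.3575, -0.2388, 0.2653]
tcp_rot: [[0.956, 0.295, 0.002], [0.295, -0.956, -0.001], [0.001, 0.002, -1.0]]
contact_force: [0.6, -0.3, -1.2]
finger_gap: 0.0
```

Run:
```python
from h import *
s=get_state();i=camera_info('wrist');print(np.round(i['mount'],3),i['fx'],i['cx'],i['cy'],s['ee_pos'],s['finger_gap'],s['clock'])
print(np.round(s['tcp_rot'],3),s['joint_positions'])
```

```text
[[-0.    -0.96  -0.28   0.073]
 [ 1.    -0.     0.     0.   ]
 [-0.    -0.28   0.96  -0.18 ]
 [ 0.     0.     0.     1.   ]] 278.68481849556576 319.1993002012534 200.8795733569288 [ 0.35751183 -0.23875378  0.26525454] 0.0001702503872003851 1.3833
[[ 0.956  0.295  0.002]
 [ 0.295 -0.956 -0.001]
 [ 0.001  0.002 -1.   ]] [-7.52476351e-01 -2.75038090e-01  1.96133727e+00  1.50502388e-04
  1.45328372e+00  5.19050039e-01]
```

Call:
{"name": "arm_command", "arguments": {"steps": "0.024 -0.03 0 0 0 0 0; 0.048 -0.06 0 0 0 0 0; 0.072 -0.09 0 0 0 0 0; 0.096 -0.12 0 0 0 0 0; 0.12 -0.15 0 0 0 0 0"}}

```text
clock: 1.8
ee_pos: [0.4277, -0.0597, 0.265]
tcp_rot: [[0.955, 0.295, 0.002], [0.295, -0.955, -0.001], [0.001, 0.001, -1.0]]
contact_force: [1.6, -1.1, -0.2]
finger_gap: -0.006
```

Call:
{"name": "arm_command", "arguments": {"steps": "0.024 -0.03 0 0 0 0 0; 0.048 -0.06 0 0 0 0 0; 0.072 -0.09 0 0 0 0 0; 0.091 -0.119 0 0 0 0 0; 0.091 -0.119 0 0 0 0 0"}}

```text
clock: 2.22
ee_pos: [0.48, 0.0844, 0.2647]
tcp_rot: [[0.954, 0.301, 0.001], [0.301, -0.954, 0.003], [0.002, -0.003, -1.0]]
contact_force: [0.4, 0.1, -0.0]
finger_gap: 0.001
```

```bash
cat > look.py <<'E'
from h import *
import sys
s=get_state();print(s['clock'],s['ee_pos'],np.round(s['tcp_rot'],3).tolist(),s['contact_force'])
im=snap('wrist',sys.argv[1])
places('wrist',['stop_top','lobe_a','reset_top','start_top','stop_dome'])
E
python3 look.py w1.png
```

```text
2.2167 [0.47998333 0.08444759 0.26473638] [[0.954, 0.301, 0.001], [0.301, -0.954, 0.003], [0.002, -0.003, -1.0]] [ 0.40011576  0.12272165 -0.0401272 ]
wrist stop_top 0.56 [0.5217 0.0878 0.1013]
wrist reset_top 0.82 [0.4972 0.1995 0.0878]
wrist stop_dome 0.78 [0.5197 0.0836 0.0691]
```

View pics/w1.png

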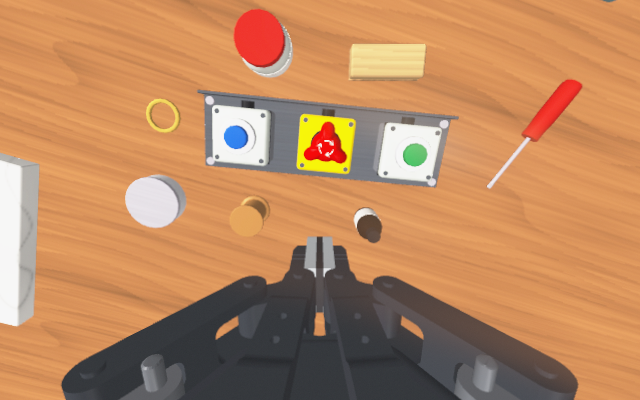

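Wrist view: red trefoil at about (327,146), with lobes up at (328,130), lower-left (312,154) and lower-right (342,155). Blue is at (236,137) and green at (415,154). I'll work out exact centres from the colour masks.

```bash
cat > red.py <<'E'
from h import *
import sys
def blob(im,hue,roi):
    h=cv2.cvtColor(im,cv2.COLOR_RGB2HSV); d=np.abs((h[...,0].astype(int)-hue+90)%180-90)
    m=((d<8)&(h[...,1]>150)&(h[...,2]>70)).astype(np.uint8)
    k=np.zeros_like(m);x,y,w,hh=roi;k[y:y+hh,x:x+w]=1;return m*k
def stop(im,roi,ztop):
    m=cv2.morphologyEx(blob(im,0,roi),cv2.MORPH_CLOSE,np.ones((5,5)))
    c=max(cv2.findContours(m,cv2.RETR_EXTERNAL,cv2.CHAIN_APPROX_NONE)[0],key=cv2.contourArea)[:,0]
    P=np.array([ray_z('wrist',p,ztop)[:2] for p in c])
    # fit trefoil outline: three lobe discs + dome, r(theta)
    from scipy.optimize import least_squares
    def res(v):
        d=P-v[:2]; D=[np.linalg.norm(d,axis=1)-.019]
        for k in range(3):
            a=v[2]+k*2.0944; D.append(np.linalg.norm(d-.022*np.array([np.cos(a),np.sin(a)]),axis=1)-.009)
        return np.min(D,axis=0)
    best=min((least_squares(res,[*P.mean(0),a],loss='soft_l1',f_scale=.001,x_scale=[.01,.01,.3]) for a in np.arange(0,2.09,.35)),key=lambda r:r.cost)
    return best.x,np.sqrt(np.mean(res(best.x)**2))
E
python3 - <<'E'
from red import *
im=cv2.imread('pics/w1.png')[:,:,::-1]
for z in(.09,.095,.1):
    v,e=stop(im,(295,110,70,70),z);print(z,np.round(v[:2],4),np.degrees(v[2])%120,e)
m=blob(im,108,(210,110,60,60));ys,xs=np.nonzero(m);print(xs.mean(),ys.mean(),len(xs),ray_z('wrist',(xs.mean(),ys.mean()),.086))
E
```

```text
0.09 [0.5211 0.0825] 11.56517970456963 0.001567717403799939
0.095 [0.5216 0.0828] 11.683000338823518 0.0017825517183741655
0.1 [0.5221 0.0831] 11.782054325296789 0.0020079140623210385
235.32518337408314 136.8484107579462 409 [0.49808855 0.19342381 0.086     ]
```

Call:
{"name": "arm_command", "arguments": {"steps": "0.01 0.003 0.025 0 0 0.05 0; 0.018 0.005 0.05 0 0 0.09 0; 0.018 0.005 0.05 0 0 0.09 0; 0.018 0.005 0.05 0 0 0.09 0"}}

```text
clock: 2.85
ee_pos: [0.4962, 0.0783, 0.213]
tcp_rot: [[0.978, 0.207, -0.004], [0.207, -0.978, -0.0], [-0.004, -0.001, -1.0]]
contact_force: [-0.4, 0.3, 0.2]
finger_gap: 0.003
```

```bash
python3 look.py w2.png
python3 - <<'E'
from red import *
im=cv2.imread('pics/w2.png')[:,:,::-1]
m=cv2.connectedComponentsWithStats(blob(im,0,(0,0,640,250)))
for s,c in zip(m[2],m[3]):
  if s[4]>150: print(s,c)
R,o=pose('wrist');i=camera_info('wrist');K=np.array([[i['fx'],0,i['cx']],[0,i['fy'],i['cy']],[0,0,1]])
q=cv2.projectPoints(np.array([(np.array([.521,.086,.1])-o)@R]),np.zeros(3),np.zeros(3),K,np.array(i['D']))[0][0,0];print(q)
x,y=q.astype(int);
for z in(.088,.095):
    v,e=stop(im,(x-45,y-45,90,90),z);print(z,np.round(v[:2],4),np.degrees(v[2])%120,e)
m=blob(im,108,(100,60,200,150));ys,xs=np.nonzero(m);print(xs.mean(),ys.mean(),len(xs),ray_z('wrist',(xs.mean(),ys.mean()),.086))
cv2.imwrite('pics/w2c.png',cv2.resize(im[y-70:y+70,x-70:x+70,::-1],None,fx=4,fy=4))
E
```

```text
2.85 [0.49621126 0.07830632 0.21298961] [[0.978, 0.207, -0.004], [0.207, -0.978, -0.0], [-0.004, -0.001, -1.0]] [-0.43370396  0.33964977  0.1544518 ]
wrist stop_top 0.72 [0.5241 0.0892 0.0993]
wrist reset_top 0.77 [0.4979 0.2037 0.0908]
wrist start_top 0.85 [ 0.5483 -0.0224  0.0909]
wrist start_top 0.58 [0.6516 0.0415 0.0197]
wrist stop_dome 0.69 [0.5228 0.0858 0.0686]
[     0      0    640    400 249719] [318.73943513 202.43679496]
[ 195   13   61   67 3113] [224.63636364  46.3697398 ]
[ 539   55   68   76 1940] [572.95412371  90.98453608]
[ 290  135   49   45 1228] [314.23697068 161.91123779]
[317.58070738 168.50782192]
0.088 [0.5249 0.0907] 12.250374551287962 0.0011444516909705988
0.095 [0.526  0.0908] 12.166659152428862 0.0014672632987654944
210.95446265938068 161.97267759562843 549 [0.50114467 0.20301526 0.086     ]
```

View pics/w2c.png

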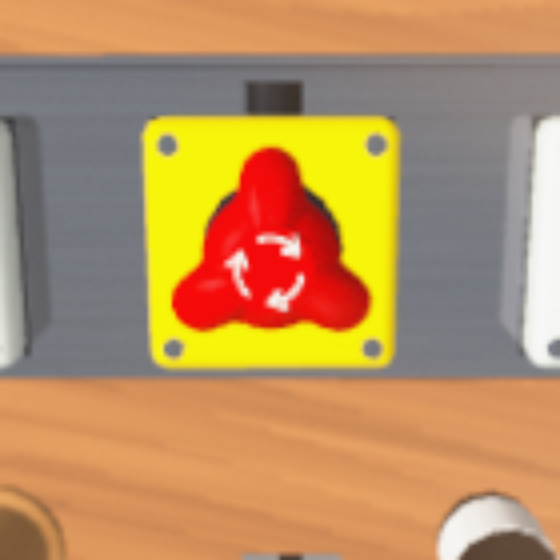

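Closer look: a lobe points at 12° (along tool x), the stop axis is about (0.523, 0.0895), top z about 0.10, and reset is about (0.499, 0.2025). I'll go above the stop now.

Call:
{"name": "arm_command", "arguments": {"steps": "0.015 -0.003 0.03 0 0 0 0; 0.028 -0.005 0.065 0 0 0 0; 0.028 -0.005 0.09 0 0 0 0; 0.028 -0.005 0.09 0 0 0 0; 0.028 -0.005 0.09 0 0 0 0"}}

```text
clock: 3.57
ee_pos: [0.5227, 0.0903, 0.1236]
tcp_rot: [[0.978, 0.209, -0.004], [0.209, -0.978, -0.0], [-0.004, -0.001, -1.0]]
contact_force: [0.6, 0.2, -0.0]
finger_gap: 0.002
```

Call:
{"name": "arm_command", "arguments": {"steps": "0 0 0.01 0 0 0 0; 0 0 0.018 0 0 0 0; 0 0 0.021 0 0 0 0; 0 0 0.024 0 0 0 0; 0 0 0.024 0 0 0 0"}}

```text
clock: 3.98
ee_pos: [0.5239, 0.0902, 0.1004]
tcp_rot: [[0.978, 0.208, -0.0], [0.208, -0.978, 0.0], [-0.0, -0.0, -1.0]]
contact_force: [0.4, 0.9, 0.4]
finger_gap: 0.001
```

Call:
{"name": "arm_command", "arguments": {"steps": "0 0 0.002 0 0 0 0; 0 0 0.003 0 0 0 0; 0 0 0.004 0 0 0 0; 0 0 0.004 0 0 0 0"}}

```text
clock: 4.32
ee_pos: [0.524, 0.0902, 0.0964]
tcp_rot: [[0.978, 0.208, -0.0], [0.208, -0.978, 0.0], [-0.0, -0.0, -1.0]]
contact_force: [0.7, 0.1, 0.3]
finger_gap: 0.002
```

Call:
{"name": "arm_command", "arguments": {"steps": "0 0 0.002 0 0 0 0; 0 0 0.003 0 0 0 0; 0 0 0.004 0 0 0 0; 0 0 0.004 0 0 0 0"}}

```text
clock: 4.65
ee_pos: [0.5238, 0.0903, 0.0922]
tcp_rot: [[0.978, 0.208, -0.001], [0.208, -0.978, -0.0], [-0.001, -0.0, -1.0]]
contact_force: [-0.2, 0.5, 0.2]
finger_gap: -0.005
```

No contact yet at z 0.092, which is lower than expected. I'll look before going on.

Run:
```python
from h import *
a=snap('side');b=snap('wrist')
A=cv2.resize(a[150:290,250:390],(560,560),interpolation=cv2.INTER_CUBIC)
cv2.imwrite('pics/c1.png',np.hstack([A,np.zeros((560,4,3),np.uint8)])[:,:,::-1])
places('side',['stop_top','stop_dome'])
cv2.imwrite('pics/w3.png',b[:,:,::-1])
```

```text
side stop_top 0.82 [0.519  0.0894 0.1091]
side stop_dome 0.69 [0.4796 0.3331 0.0048]
side stop_dome 0.65 [0.5144 0.0883 0.066 ]
```

View pics/c1.png

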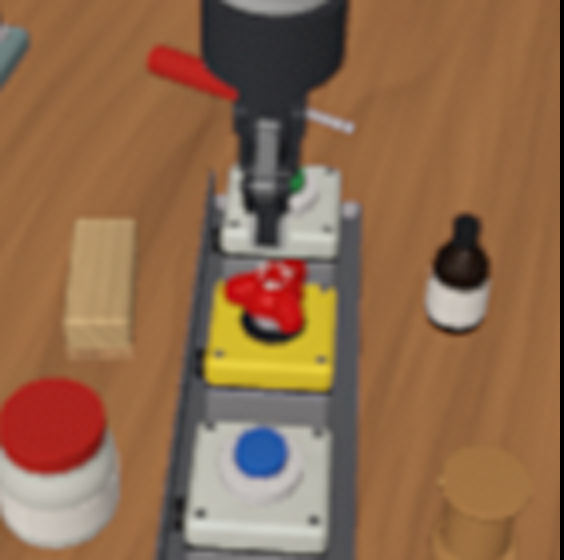

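```bash
cat >> h.py <<'E'
def proj(name,P):
    R,o=pose(name);i=camera_info(name);K=np.array([[i['fx'],0,i['cx']],[0,i['fy'],i['cy']],[0,0,1]])
    return cv2.projectPoints((np.atleast_2d(P)-o)@R,np.zeros(3),np.zeros(3),K,np.array(i['D']))[0][:,0]
E
python3 - <<'E'
from h import *
s=get_state();p=np.array(s['ee_pos']);print(p)
print('side',proj('side',[p,p+[0,0,.02],[.523,.09,.1]]),camera_info('side')['origin'])
print('wrist',proj('wrist',[p,p+[0,0,.02]]))
E
```

```text
[0.52413357 0.090255   0.09254491]
side [[315.48062862 221.441908  ]
 [315.65074875 215.15736457]
 [316.04157171 219.14590164]] [0.37045294 0.68642788 0.67928735]
wrist [[319.34338279 229.89504192]
 [319.36141316 242.09654322]]
```

View pics/w3.png

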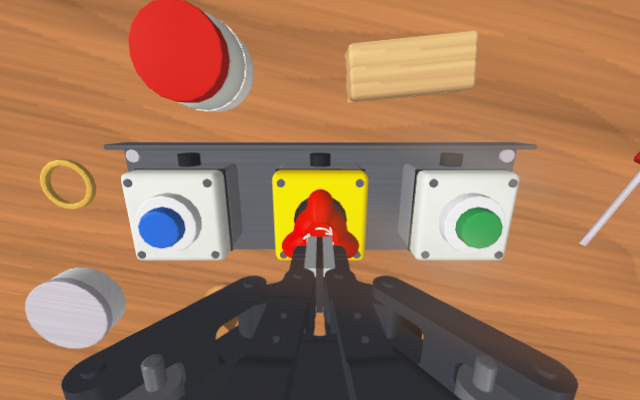

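The side view shows the fingertip (crop 267,243) still about 30 mm above the red head (crop 270,270). The wrist view also puts the tip edge at row 236, higher than the reported pose implies. Horizontally it is aligned, so I'll go down by feel.

Call:
{"name": "arm_command", "arguments": {"steps": "0 0 0.003 0 0 0 0; 0 0 0.006 0 0 0 0; 0 0 0.008 0 0 0 0; 0 0 0.008 0 0 0 0"}}

```text
clock: 5.18
ee_pos: [0.5234, 0.0902, 0.0836]
tcp_rot: [[0.978, 0.208, -0.002], [0.208, -0.978, -0.0], [-0.002, -0.0, -1.0]]
contact_force: [-0.4, 0.8, 0.1]
finger_gap: 0.003
```

Call:
{"name": "arm_command", "arguments": {"steps": "0 0 0.002 0 0 0 0; 0 0 0.004 0 0 0 0; 0 0 0.005 0 0 0 0; 0 0 0.005 0 0 0 0"}}

```text
clock: 5.52
ee_pos: [0.5238, 0.0902, 0.0791]
tcp_rot: [[0.978, 0.208, -0.001], [0.208, -0.978, -0.0], [-0.001, -0.0, -1.0]]
contact_force: [-0.3, 0.2, 0.3]
finger_gap: -0.002
```

Run:
```python
from h import *
a=snap('side');b=snap('scene')
A=cv2.resize(a[170:270,270:370],(500,500),interpolation=cv2.INTER_CUBIC)
p=proj('scene',[.523,.09,.1])[0].astype(int)
B=cv2.resize(b[p[1]-50:p[1]+50,p[0]-50:p[0]+50],(290*500//290,500),interpolation=cv2.INTER_CUBIC)
C=np.hstack([A,B]);C=cv2.resize(C,(800,400));cv2.imwrite('pics/c2.png',C[:,:,::-1])
s=get_state();print(p,s['ee_pos'],proj('scene',s['ee_pos']),s['contact_force'],s['tau'])
```

```text
[354 177] [0.52404373 0.09025599 0.07941912] [[354.54452308 183.27787792]] [-0.6603745  -0.57716473  0.26780184] [ 1.22459354e-03 -3.30547249e+01 -2.65858698e+01  1.36409308e-04
  4.73843305e-03  9.14092226e-06]
```

View pics/c2.png

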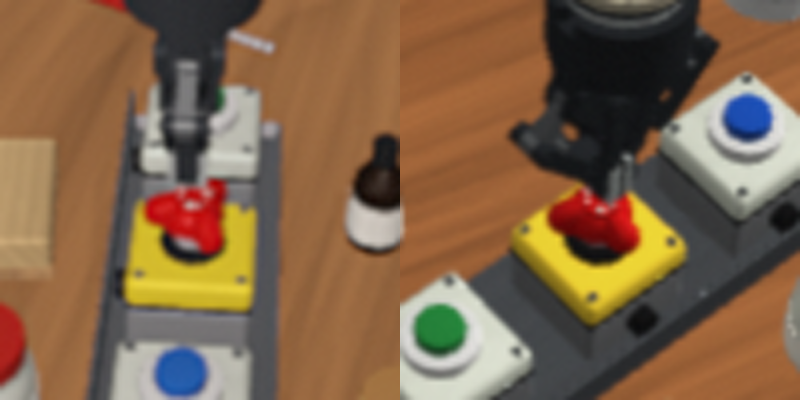

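Run:
```python
from h import *
from scipy.optimize import least_squares
def tri(a,b): 
    r=least_squares(lambda p:np.r_[(proj('side',p)-a)[0],(proj('scene',p)-b)[0]],[.52,.09,.1],x_scale=.01);return np.round(r.x,4),np.round(r.fun,1)
print('tip',tri((317,215.2),(357,176.5)))
print('white',tri((318,218.5),(353.5,178.5)))
print(proj('side',[[.523,.09,.098]]),proj('scene',[[.523,.09,.098],[.523,.1,.098],[.533,.09,.098],[.523,.09,.108]]))
```

```text
tip (array([0.5248, 0.0909, 0.1106]), array([-1.7,  0.7, -1.4, -1. ]))
white (array([0.521 , 0.0867, 0.0986]), array([-0.8,  0.3, -0.6, -0.5]))
[[316.02389057 219.77089859]] [[354.58520024 178.30196218]
 [358.49807858 176.63173969]
 [356.74693286 181.58892611]
 [354.78360908 175.72674951]]
```

Triangulated, the real tip is at z≈0.11, about 10 mm above the dome and about 30 mm behind the reported TCP. I'll continue by touch and use force as the reference.

Call:
{"name": "arm_command", "arguments": {"steps": "0 0 0.002 0 0 0 0; 0 0 0.004 0 0 0 0; 0 0 0.006 0 0 0 0; 0 0 0.006 0 0 0 0"}}

```text
clock: 5.95
ee_pos: [0.5236, 0.0902, 0.0729]
tcp_rot: [[0.978, 0.208, -0.001], [0.208, -0.978, -0.0], [-0.001, -0.0, -1.0]]
contact_force: [0.9, 0.2, 0.2]
finger_gap: -0.001
```

Call:
{"name": "arm_command", "arguments": {"steps": "0 0 0.002 0 0 0 0; 0 0 0.003 0 0 0 0; 0 0 0.003 0 0 0 0"}}

```text
clock: 6.2
ee_pos: [0.5238, 0.0902, 0.0702]
tcp_rot: [[0.978, 0.208, -0.001], [0.208, -0.978, -0.0], [-0.001, -0.0, -1.0]]
contact_force: [-0.6, -0.8, -0.7]
finger_gap: 0.002
```

Call:
{"name": "arm_command", "arguments": {"steps": "0 0 0.001 0 0 0 0; 0 0 0.002 0 0 0 0; 0 0 0.003 0 0 0 0; 0 0 0.003 0 0 0 0"}}

```text
clock: 6.53
ee_pos: [0.5241, 0.0902, 0.0674]
tcp_rot: [[0.978, 0.208, -0.0], [0.208, -0.978, 0.0], [-0.0, -0.0, -1.0]]
contact_force: [0.3, -0.4, 0.2]
finger_gap: -0.003
```

Call:
{"name": "arm_command", "arguments": {"steps": "0 0 0.001 0 0 0 0; 0 0 0.002 0 0 0 0; 0 0 0.002 0 0 0 0"}}

```text
clock: 6.78
ee_pos: [0.5243, 0.0903, 0.0663]
tcp_rot: [[0.978, 0.208, 0.0], [0.208, -0.978, 0.0], [0.0, 0.0, -1.0]]
contact_force: [-1.9, -0.5, 4.3]
finger_gap: -0.002
```

Contact at TCP z≈0.067. Now pressing.

Call:
{"name": "arm_command", "arguments": {"steps": "0 0 0.002 0 0 0 0; 0 0 0.004 0 0 0 0; 0 0 0.006 0 0 0 0; 0 0 0.007 0 0 0 0; 0 0 0.007 0 0 0 0"}}

```text
clock: 7.2
ee_pos: [0.5244, 0.0903, 0.0595]
tcp_rot: [[0.978, 0.208, 0.0], [0.208, -0.978, -0.0], [0.0, 0.0, -1.0]]
contact_force: [-2.3, -0.1, 5.8]
finger_gap: 0.0
```

Call:
{"name": "arm_command", "arguments": {"steps": "0 0 0.001 0 0 0 0; 0 0 0.002 0 0 0 0; 0 0 0.003 0 0 0 0; 0 0 0.003 0 0 0 0"}}

```text
clock: 7.53
ee_pos: [0.5244, 0.0903, 0.0568]
tcp_rot: [[0.978, 0.208, 0.0], [0.208, -0.978, -0.0], [0.0, 0.0, -1.0]]
contact_force: [-2.2, -0.7, 8.7]
finger_gap: 0.001
```

Call:
{"name": "arm_command", "arguments": {"steps": "0 0 0.001 0 0 0 0; 0 0 0.002 0 0 0 0; 0 0 0.002 0 0 0 0"}}

```text
clock: 7.78
ee_pos: [0.5246, 0.0903, 0.0565]
tcp_rot: [[0.978, 0.208, -0.0], [0.208, -0.978, -0.0], [-0.0, 0.0, -1.0]]
contact_force: [-6.1, -1.1, 16.3]
finger_gap: -0.0
```

The hard stop is reached (16 N, 10.5 mm travel). I'll lift off and check that it stays latched.

Call:
{"name": "arm_command", "arguments": {"steps": "0 0 -0.008 0 0 0 0; 0 0 -0.016 0 0 0 0; 0 0 -0.026 0 0 0 0; 0.015 -0.013 -0.026 0 0 0 0; 0.03 -0.027 -0.026 0 0 0 0"}}

```text
clock: 8.2
ee_pos: [0.5484, 0.1227, 0.0806]
tcp_rot: [[0.978, 0.207, 0.001], [0.207, -0.978, -0.0], [0.001, 0.0, -1.0]]
contact_force: [-0.1, -0.5, 0.7]
finger_gap: -0.001
```

Run:
```python
from h import *
s=get_state();print(s['clock'],s['ee_pos'],s['contact_force'])
a=snap('side');b=snap('wrist')
A=cv2.resize(a[170:270,270:370],(400,400),interpolation=cv2.INTER_CUBIC)
B=cv2.resize(b[120:270,250:400],(400,400),interpolation=cv2.INTER_CUBIC)
cv2.imwrite('pics/c3.png',np.hstack([A,B])[:,:,::-1])
places('side',['stop_top','stop_dome']);places('wrist',['stop_top','reset_top'])
```

```text
8.2 [0.54843916 0.12266182 0.08058388] [-0.07145685 -0.47044819  0.67211468]
side stop_top 0.56 [0.5204 0.0903 0.0993]
side stop_dome 0.55 [0.5141 0.0869 0.0581]
side stop_dome 0.46 [0.4944 0.2055 0.0876]
wrist stop_top 0.81 [0.5202 0.0867 0.0915]
wrist reset_top 0.66 [0.4933 0.2009 0.0841]
```

View pics/c3.png

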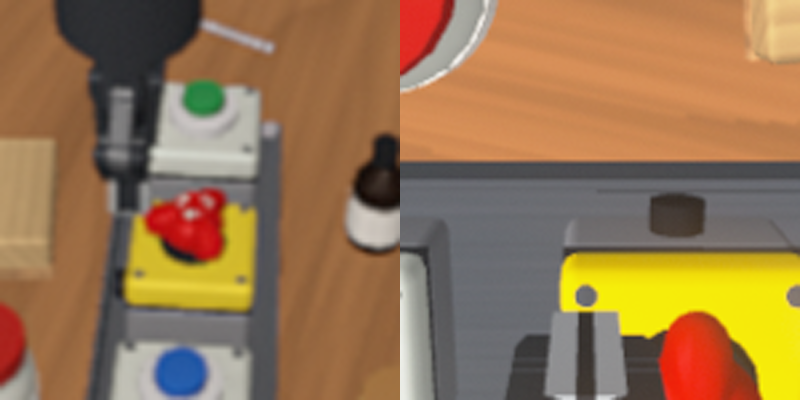

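The side view shows the head lower and the stop latched (top dropped about 9 mm). In the wrist crop the tip (590,350) is beside the lobe (700,350), on its anticlockwise side. Going down beside it.

Call:
{"name": "arm_command", "arguments": {"steps": "0 0 0.015 0 0 0 0; 0 0 0.027 0 0 0 0; 0 0 0.034 0 0 0 0; 0 0 0.037 0 0 0 0; 0 0 0.037 0 0 0 0"}}

```text
clock: 8.92
ee_pos: [0.5463, 0.1225, 0.0409]
tcp_rot: [[0.978, 0.208, -0.003], [0.208, -0.978, -0.0], [-0.003, -0.0, -1.0]]
contact_force: [-0.1, -0.2, 0.5]
finger_gap: -0.001
```

Call:
{"name": "arm_command", "arguments": {"steps": "0 0.005 0 0 0 0 0; 0 0.01 0 0 0 0 0; 0.002 0.014 0 0 0 0.12 0; 0.003 0.018 0 0 0 0.24 0; 0.003 0.018 0 0 0 0.25 0"}}

```text
clock: 9.33
ee_pos: [0.556, 0.1054, 0.0436]
tcp_rot: [[0.999, -0.044, 0.003], [-0.044, -0.999, 0.001], [0.002, -0.001, -1.0]]
contact_force: [0.9, 1.2, 0.1]
finger_gap: 0.003
```

Call:
{"name": "arm_command", "arguments": {"steps": "0.002 0.004 0 0 0 0.12 0; 0.003 0.009 0 0 0 0.24 0; 0.004 0.012 0 0 0 0.3 0; 0.004 0.012 0 0 0 0.3 0"}}

```text
clock: 9.67
ee_pos: [0.5595, 0.0943, 0.0436]
tcp_rot: [[0.943, -0.333, 0.003], [-0.333, -0.943, 0.002], [0.002, -0.003, -1.0]]
contact_force: [2.6, 2.5, 1.3]
finger_gap: -0.005
```

Call:
{"name": "arm_command", "arguments": {"steps": "0 0.002 0 0 0 0.03 0; 0 0.004 0 0 0 0.06 0; 0 0.004 0 0 0 0.06 0"}}

```text
clock: 9.92
ee_pos: [0.5604, 0.0902, 0.0451]
tcp_rot: [[0.922, -0.387, 0.008], [-0.387, -0.922, 0.001], [0.007, -0.004, -1.0]]
contact_force: [5.1, 2.2, 5.1]
finger_gap: 0.001
```

Run:
```python
from h import *
s=get_state();print(s['clock'],s['ee_pos'],s['contact_force'],s['moment'])
a=snap('side');b=snap('wrist')
places('side',['stop_top']);places('wrist',['stop_top'])
A=cv2.resize(a[170:270,270:370],(400,400),interpolation=cv2.INTER_CUBIC)
B=cv2.resize(b[120:270,250:400],(400,400),interpolation=cv2.INTER_CUBIC)
cv2.imwrite('pics/c4.png',np.hstack([A,B])[:,:,::-1])
```

```text
9.9167 [0.56043879 0.09019466 0.04509341] [5.10771847 2.23745867 5.12426337] [ 0.36315197 -0.64588438 -0.04660987]
side stop_top 0.57 [0.5202 0.092  0.1024]
side stop_top 0.17 [0.6138 0.2008 0.0358]
```

View pics/c4.png

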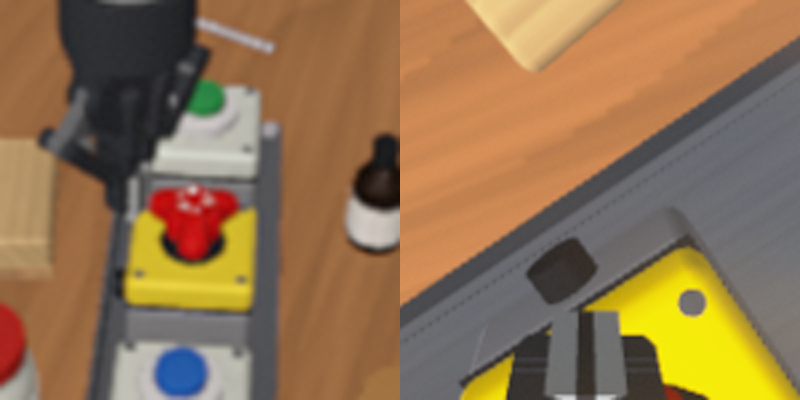

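The side view shows the head well turned, and the +5 N upward force suggests it has released and is rubbing up the finger. I'll back off tangentially.

Call:
{"name": "arm_command", "arguments": {"steps": "0.002 -0.006 0 0 0 -0.06 0; 0.004 -0.014 0 0 0 -0.12 0; 0.004 -0.022 0 0 0 -0.24 0; 0.004 -0.028 0 0 0 -0.3 0; 0.004 -0.028 0 0 0 -0.3 0"}}

```text
clock: 10.53
ee_pos: [0.5697, 0.1144, 0.0415]
tcp_rot: [[0.995, -0.096, -0.004], [-0.096, -0.995, -0.001], [-0.003, 0.001, -1.0]]
contact_force: [0.5, -0.4, 0.3]
finger_gap: 0.001
```

Run:
```python
from h import *
s=get_state();print(s['clock'],s['ee_pos'],s['contact_force'],np.round(s['tcp_rot'],3).tolist())
a=snap('side');b=snap('scene')
places('side',['stop_top','stop_dome']);places('scene',['stop_top','stop_dome'])
A=cv2.resize(a[170:270,270:370],(400,400),interpolation=cv2.INTER_CUBIC)
d=cv2.imread('pics/d1.png')[:,:,::-1]
B=cv2.resize(d[170:270,270:370],(400,400),interpolation=cv2.INTER_CUBIC)
cv2.imwrite('pics/c5.png',np.hstack([A,B])[:,:,::-1])
```

```text
10.5333 [0.56974211 0.11444372 0.04151001] [ 0.45968205 -0.40121     0.30490677] [[0.995, -0.096, -0.004], [-0.096, -0.995, -0.001], [-0.003, 0.001, -1.0]]
side stop_top 0.51 [0.5214 0.0897 0.1061]
side stop_dome 0.8 [0.5151 0.0884 0.0679]
scene stop_top 0.56 [0.5205 0.0896 0.1029]
scene stop_dome 0.49 [0.5194 0.0919 0.0636]
scene stop_dome 0.36 [0.4823 0.3329 0.0021]
```

View pics/c5.png

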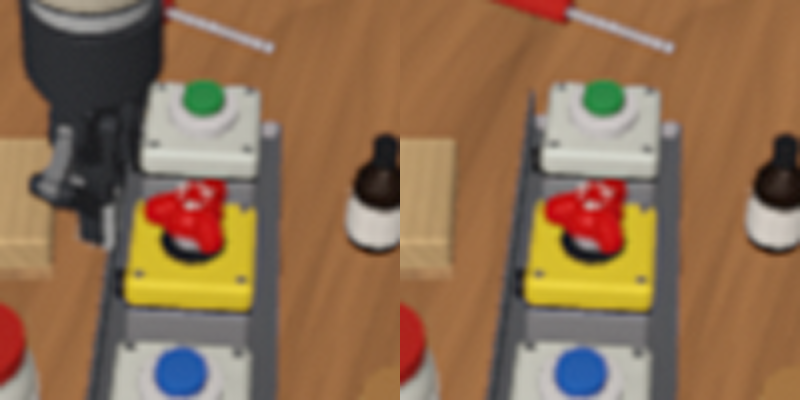

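The stop looks the same as in the initial picture (right half): out and turned back. Now to the reset button: lift and move over.

Call:
{"name": "arm_command", "arguments": {"steps": "0 0 -0.035 0 0 0 0; 0 0 -0.065 0 0 0 0; -0.025 -0.026 -0.065 0 0 0 0; -0.052 -0.053 -0.065 0 0 0 0; -0.079 -0.081 -0.065 0 0 0 0"}}

```text
clock: 11.25
ee_pos: [0.5009, 0.2028, 0.1087]
tcp_rot: [[0.995, -0.103, 0.002], [-0.103, -0.995, 0.0], [0.002, -0.001, -1.0]]
contact_force: [0.2, 0.6, -0.7]
finger_gap: 0.001
```

Call:
{"name": "arm_command", "arguments": {"steps": "0 0 0.015 0 0 0 0; 0 0 0.03 0 0 0 0; 0 0 0.04 0 0 0 0; 0 0 0.045 0 0 0 0; 0 0 0.045 0 0 0 0"}}

```text
clock: 11.67
ee_pos: [0.4996, 0.2019, 0.0609]
tcp_rot: [[0.995, -0.101, -0.003], [-0.101, -0.995, -0.001], [-0.003, 0.001, -1.0]]
contact_force: [0.5, 0.7, -0.2]
finger_gap: 0.001
```

Call:
{"name": "arm_command", "arguments": {"steps": "0 0 0.004 0 0 0 0; 0 0 0.008 0 0 0 0; 0 0 0.011 0 0 0 0; 0 0 0.014 0 0 0 0; 0 0 0.014 0 0 0 0"}}

```text
clock: 12.08
ee_pos: [0.5015, 0.2025, 0.0488]
tcp_rot: [[0.995, -0.1, 0.001], [-0.1, -0.995, -0.0], [0.001, 0.0, -1.0]]
contact_force: [-0.4, -1.0, 3.7]
finger_gap: -0.002
```

Call:
{"name": "arm_command", "arguments": {"steps": "0 0 0.001 0 0 0 0; 0 0 0.002 0 0 0 0; 0 0 0.002 0 0 0 0"}}

```text
clock: 12.33
ee_pos: [0.5015, 0.2026, 0.0471]
tcp_rot: [[0.995, -0.1, 0.001], [-0.1, -0.995, -0.0], [0.001, 0.0, -1.0]]
contact_force: [0.9, -1.5, 4.0]
finger_gap: 0.001
```

Call:
{"name": "arm_command", "arguments": {"steps": "0 0 0.001 0 0 0 0; 0 0 0.002 0 0 0 0; 0 0 0.003 0 0 0 0; 0 0 0.003 0 0 0 0"}}

```text
clock: 12.67
ee_pos: [0.5015, 0.2026, 0.0452]
tcp_rot: [[0.995, -0.1, 0.001], [-0.1, -0.995, -0.001], [0.001, 0.0, -1.0]]
contact_force: [-2.1, -2.0, 10.8]
finger_gap: 0.001
```

10.8 N is above the 6 N needed, so it is at its hard stop. Releasing and lifting well clear.

Call:
{"name": "arm_command", "arguments": {"steps": "0 0 0 0 0 0 0; 0 0 -0.02 0 0 0 0; 0 0 -0.05 0 0 0 0; 0 0 -0.085 0 0 0 0; 0 0 -0.12 0 0 0 0"}}

```text
clock: 13.08
ee_pos: [0.499, 0.2029, 0.163]
tcp_rot: [[0.995, -0.1, -0.004], [-0.1, -0.995, 0.0], [-0.004, 0.0, -1.0]]
contact_force: [1.0, -0.8, -0.3]
finger_gap: -0.002
```

Call:
{"name": "arm_command", "arguments": {"steps": "0 0 -0.02 0 0 0 0; -0.03 0 -0.03 0 0 0 0; -0.06 0 -0.03 0 0 0 0; -0.06 0 -0.03 0 0 0 0; -0.06 0 -0.03 0 0 0 0"}}

```text
clock: 13.5
ee_pos: [0.4393, 0.2091, 0.1926]
tcp_rot: [[0.995, -0.099, -0.001], [-0.099, -0.995, 0.0], [-0.001, -0.0, -1.0]]
contact_force: [-0.3, 0.7, -1.0]
finger_gap: 0.001
```

Run:
```python
from h import *
s=get_state();print(s['clock'],s['ee_pos'],s['contact_force'])
a=snap('side');d=cv2.imread('pics/d1.png')[:,:,::-1]
places('side',['stop_top','reset_top'])
f=lambda i:cv2.resize(i[150:370,220:420],(400,440),interpolation=cv2.INTER_CUBIC)
cv2.imwrite('pics/c6.png',np.hstack([f(a),f(d)])[:,:,::-1])
```

```text
13.5 [0.43934289 0.2090855  0.19258668] [-0.25511779  0.69454113 -1.03986227]
side stop_top 0.65 [ 0.5423 -0.0228  0.0894]
side reset_top 0.58 [0.4959 0.2052 0.09  ]
side reset_top 0.5 [0.3503 0.3182 0.0134]
```

View pics/c6.png

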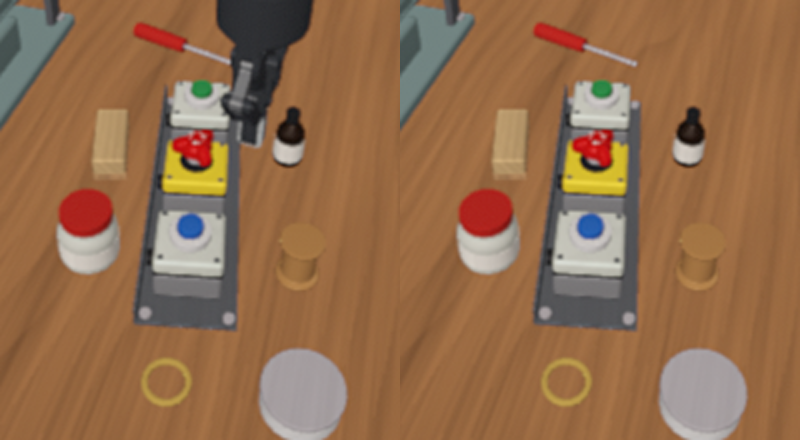

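The before and after views match: stop out and turned back, all buttons out, loose things not moved, arm clear. Handing in.

```bash
python3 -c "
from cell import *
print(sign_off())"
```

```text
the job is handed in; nothing more can be done
None
```

The emergency stop test is done and handed in at about 13.6 s of the 51 s allowed; the hand-in gives no verdict.

- **Press:** I pressed the red button straight in to its hard stop (16 N, about 10.5 mm of travel). After lifting off, the camera showed it staying in.
- **Twist:** With the fingers shut, I pushed one lobe clockwise about 0.6 rad, with forces up to about 7.5 N and no gripping. The head popped out and turned back.
- **Reset:** I pressed the blue button to its hard stop (10.8 N, about 6 mm) and released it.

**Last checks:** In the final side picture the stop and all three buttons look the same as at the start. The loose things in that view (bottle, jar, block, ring, spool, tin and screwdriver) have not moved. The arm was clear of everything, with only noise-level force. I judged the joint values from pictures and forces, since they cannot be read directly.

**What disagreed:**
- The real fingertip was about 30 mm behind the reported TCP along the tool axis, so I set all depths by touch instead.
- In the last picture the network labelled the green button "stop_top". I ignored that because the picture clearly shows otherwise.

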